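# Plug the compressor's filler, find the loose hold-down bolt and hold its cap open

## Task

The compressor has had its oil topped up: take the black rubber stopper from the drip tray and set it upright and fully home in the open oil filler, so that no sawdust gets in, and let go of it. Then tap all three yellow-capped hold-down bolts firmly on top, one after the other from the nearest to the farthest, to find the one that has worked loose: it drops several millimetres under the tap and stays down. Take only that bolt's flip cap by its tab, lift it well open (past 45 degrees) and finish while still holding it there, ready for the spanner, with the bolt still down; leave the other two caps shut and do not disturb the other things on the bench.

Things in the scene. Friction and masses are not known exactly. Their poses are not given: they have to be found in the camera images.
- stopper_center (a point): black rubber stopper standing upright in the drip tray (floor 3 mm above the bench); point on its axis 28 mm above the tip, z along the axis. 56 mm tall: taper 24 mm long, 21 mm across at the tip, 29 mm at its top; flange 42 mm across, 6 mm thick (24 to 30 mm above the tip); round knob to grip, 24 mm across (30 to 56 mm above the tip). About 50 g
- filler_mouth (a point): centre of the mouth of the compressor's open oil filler, an upright aluminium neck, its rim 135 mm above the bench. Bore 32 mm across, 32 mm deep; 41 mm across outside. Stopper home: flange on the rim, stopper_center 4 mm above this point. On the side away from the bolts stand the crankcase (65 mm off, 132 mm high) and pump cylinder (85 mm off, 241 mm high)
- bolt_near (a joint): how far the hold-down bolt nearest to the robot has sunk, with its cap: 0 = normal height, 0.0065 m = right down. A tight bolt gives 1 to 2 mm at most before it stops hard. A loose one yields to about 3 N (tap with 6 N or more), goes down 6.5 mm and stays, unless its cap is pulled up with over 10 N
- cap_near (a joint): opening angle of the flip cap on bolt_near, 0 = shut, up to 1.35 rad; a weak spring hinge shuts it when let go
- cap_near_top (a point): centre of the flat top of the yellow round cap (46 mm across) on bolt_near, over the bolt's axis: tap here; 52 mm above the bench at the start. Axes while shut: x along the row of bolts (near to far, 90 mm apart), y from the bolt to the tab, away from the compressor, z up
- cap_near_tab (a point): middle of that cap's pull tab, a bar 12 mm wide (along x), 24 mm long (along y), 6 mm thick, level at the cap's edge; while shut 49 mm above the bench (deck below it 24 mm high), 36 mm along y from the bolt's axis. Its axes are as the cap's and turn with it
- cap_near_hinge (a point): hinge of that cap, its line along x, at the cap's edge opposite the tab: 24 mm from the bolt's axis, 60 mm from the tab's middle and 9 mm below it; the cap opens by lifting the tab up and over towards the compressor
- bolt_mid (a joint): how far the hold-down bolt in the middle, second from the robot has sunk, with its cap: 0 = normal height, 0.0065 m = right down. A tight bolt gives 1 to 2 mm at most before it stops hard. A loose one yields to about 3 N (tap with 6 N or more), goes down 6.5 mm and stays, unless its cap is pulled up with over 10 N
- cap_mid (a joint): opening angle of the flip cap on bolt_mid, 0 = shut, up to 1.35 rad; a weak spring hinge shuts it when let go
- cap_mid_top (a point): centre of the flat top of the yellow round cap (46 mm across) on bolt_mid, over the bolt's axis: tap here; 52 mm above the bench at the start. Axes while shut: x along the row of bolts (near to far, 90 mm apart), y from the bolt to the tab, away from the compressor, z up
- cap_mid_tab (a point): middle of that cap's pull tab, a bar 12 mm wide (along x), 24 mm long (along y), 6 mm thick, level at the cap's edge; while shut 49 mm above the bench (deck below it 24 mm high), 36 mm along y from the bolt's axis. Its axes are as the cap's and turn with it
- cap_mid_hinge (a point): hinge of that cap, its line along x, at the cap's edge opposite the tab: 24 mm from the bolt's axis, 60 mm from the tab's middle and 9 mm below it; the cap opens by lifting the tab up and over towards the compressor
- bolt_far (a joint): how far the hold-down bolt farthest from the robot has sunk, with its cap: 0 = normal height, 0.0065 m = right down. A tight bolt gives 1 to 2 mm at most before it stops hard. A loose one yields to about 3 N (tap with 6 N or more), goes down 6.5 mm and stays, unless its cap is pulled up with over 10 N
- cap_far (a joint): opening angle of the flip cap on bolt_far, 0 = shut, up to 1.35 rad; a weak spring hinge shuts it when let go
- cap_far_top (a point): centre of the flat top of the yellow round cap (46 mm across) on bolt_far, over the bolt's axis: tap here; 52 mm above the bench at the start. Axes while shut: x along the row of bolts (near to far, 90 mm apart), y from the bolt to the tab, away from the compressor, z up
- cap_far_tab (a point): middle of that cap's pull tab, a bar 12 mm wide (along x), 24 mm long (along y), 6 mm thick, level at the cap's edge; while shut 49 mm above the bench (deck below it 24 mm high), 36 mm along y from the bolt's axis. Its axes are as the cap's and turn with it
- cap_far_hinge (a point): hinge of that cap, its line along x, at the cap's edge opposite the tab: 24 mm from the bolt's axis, 60 mm from the tab's middle and 9 mm below it; the cap opens by lifting the tab up and over towards the compressor
- funnel: red funnel, mouth down in the tray, 86 mm across, 95 mm tall; bystander, origin at its underside
- oil_bottle: grey oil bottle, 68 mm across, 185 mm tall; bystander, origin at its underside
- screw_jar: glass jar with steel lid, 68 mm across, 85 mm tall; bystander, origin at its underside
- spanner: steel spanner lying flat, 200 mm long; bystander, origin at its underside
- screwdriver: screwdriver with red handle lying flat, 210 mm long; bystander, origin at its underside
- tape_measure: yellow tape measure, 66 x 34 mm, 64 mm tall; bystander, origin at its underside
- sanding_block: cork sanding block 110 x 60 x 22 mm; bystander, origin at its underside
Mind the look-alikes: they are no part of the job. Of the things shaped like the part that bears stopper_center, the black one is meant.

How it is judged:
By the outcome, as a careful person would: the job done as asked, in the order asked, and still so for the second after the job is handed in, while the arm keeps its last pose, push and grip.
It also fails if it takes over 54 s, if anything falls off the work surface, if the arm or the gripper's body presses on something with over 40 N, if the wrist force passes 120 N, or if a joint passes its speed limit or range.

## Robot

A 6-joint arm with a two-finger parallel gripper is mounted at the origin on the work surface. World frame = base frame: x ahead of the robot, y to its left, z up, the work surface at z = 0. Lengths are in m, angles in rad, forces in N, time in s.
With the tool pointing down it reaches from about 0.35 to 0.775 m from the base axis. Payload 7.3 kg.
Tool frame: the origin (TCP) lies midway between the tips of the shut fingers; the grasp point (between the pads) lies r.tcp_to_grasp behind it (r.tcp_to_grasp is the distance from the TCP to the grasp point, in m); z points along the fingers, y is the line along which they close (so a half turn about z gives the same grasp; the last joint's range is limited). The gripper opens to 92 mm and grips with 3 to 60 N. Pads are 19 mm wide; open, the fingers measure 130 mm over their backs; the gripper's body (75 mm by 190 mm) begins 47 mm behind the grasp point.
Start: joints at [0.969, 0.342, 1.524, -0, 1.275, -0.146], TCP at [0.231, 0.471, 0.227] pointing down, gripper open.
Joint ranges: [-2.53, 2.53], [-0.77, 2.02], [0.04, 2.7], [-1, 4.14], [0.28, 2.66], [-3.11, 3.11]. Speed limits (rad/s): [2.57, 2.57, 3.14, 3.14, 3.14, 3.14].

## Interface

Orientations are given as a unit quaternion [x, y, z, w].
In Python, from cell import r gives the robot as it stands.
- The arm moves only by the tool arm_command, never from a script. Its argument "motion" is a list of rows, each a list of 3 entries, a list of its own where there are three numbers: the shift along the tool's x, y, z each as a share of 250 mm, from -1 to 1, then the turn about the tool's z as a share of 360 degrees, from -1 to 1, then the closure in counts, from 0 (fully open) to 255 (shut). A call has 1 to 10 rows; each row is the pose to reach, as a shift and turn from the pose commanded when the call began, along the tool's axes at that moment, turning the shorter way round; what a row does not reach only later rows make up. A row lasts 1/10 s, in which the tool goes at most 50 mm and 8.59 degrees, less where a joint would pass 70% of its speed; a pose out of reach is approached as far as the arm can. A call with a number of a shift or a turn outside -1 to 1 is refused whole. A call with a gripper value outside its range is refused whole. The fingers move at their own pace and stop on an object; "squeeze" is the grip in N (left out, the last holds). Time passes only in rows, so rows that repeat a pose let the fingers close. It gives the time, the measured TCP pose, the force, the opening and the grip force at its end, in the units of the state.
- r.state(): the state, without advancing time (a new reading comes with each control period).
- r.grab_frame(name): name is "side" or "top" or "wrist"; returns a dict with "pixels" (480x640x3 uint8, red, green, blue), "mtx" (3x3 intrinsics, pixels), "camera_from_world" (4x4, takes a point from world to camera coordinates); the wrist camera has in their place "tool_from_camera" (4x4, takes a point from camera to tool coordinates, whose origin is the TCP and whose axes are the flange's). Camera axes: x right, y down, z forward; pixel columns grow to the right and rows downward; lengths in m; the calibration is good to about 2 mm. The wrist camera is an equidistant fisheye: a pixel r from the principal point sees the ray r / f radians off the axis. A picture is of the moment at which its call begins: read the wrist's pose just before it. There is no depth.
- r.hand_in(): hands the job in; it is judged then, once.
The state is a dict: "clock": time; "q": joint angles; "dq": joint speeds; "tau": joint torques, N m; "ee_pos": TCP position; "eef_rot": TCP orientation; "contact_force": force on the tool from outside, world axes, zero at the start; "wrist_torque": the same for the moment, N m; "opening": opening from 0.0 (shut) to 1.0 (fully open); "gripper_force": force on a finger pad.
Only numpy, scipy, OpenCV 4.12 (cv2) and the standard library are available. Lean on these libraries where they do the work, as an engineer would, in place of code of your own. Each camera call takes 0.05 s, during which the arm holds its last target. There are 200 camera calls.

## Working session

There is one attempt and no reset: what is moved stays moved. The work goes in short steps, Python scripts to look and compute and a tool call to move; the robot and the scene stay as the last step left them, time stands still between calls to the robot, and variables do not carry over. Pictures are saved under pics/ and viewed, at most 10 in all, crops included, and the job is handed in when it is done.

Besides the shell and the picture viewer there is one more tool, called after "Call:" as name(argument=value, ...) on one line, values as JSON. arm_command: Moves the arm, as the interface text tells. Shift numbers are shares of 250 mm and turn numbers shares of 360 degrees, none past 1 either way. Its arguments: {"type":"object","properties":{"motion":{"type":"array"},"squeeze":{"type":"number"}},"required":["motion"]}

```bash
ls; mkdir -p pics
python3 - <<'E'
from cell import r
import cv2,pickle
print(r.tcp_to_grasp); s=r.state(); print(s)
d={}
for n in("top","side","wrist"):
    f=r.grab_frame(n); d[n]=f
    cv2.imwrite(f"pics/{n}0.png",f["pixels"][:,:,::-1])
    print(n,{k:v for k,v in f.items() if k!="pixels"})
pickle.dump((s,d),open("f0.pkl","wb"))
E
```

```text
pics
0.0188
{'clock': 0.0, 'q': array([ 9.68975921e-01,  3.42714162e-01,  1.52503616e+00,  1.00956808e-05,
        1.27536591e+00, -1.46011272e-01]), 'dq': array([-0.00084197,  0.00091227, -0.00061674, -0.00053269, -0.00133737,
        0.00228889]), 'tau': array([ 1.18110063e-03, -4.31243169e+01, -2.44219190e+01,  7.17825419e-02,
        5.60674549e-02, -1.39058270e-04]), 'ee_pos': array([0.23084953, 0.47107065, 0.22604271]), 'eef_rot': array([ 2.25938141e-01,  9.74141353e-01, -7.07392452e-04, -2.82749479e-04]), 'contact_force': array([ 0.17731215, -0.08506779,  0.03232397]), 'wrist_torque': array([ 0.0218895 , -0.00140102,  0.02857166]), 'gripper_force': 0.0, 'opening': 1.000164269187063}
top {'mtx': array([[482.04371453,   0.        , 318.21977147],
       [  0.        , 482.04371453, 247.4123714 ],
       [  0.        ,   0.        ,   1.        ]]), 'camera_from_world': array([[ 0.01139397, -0.99988368,  0.01013893,  0.1711685 ],
       [-0.99280196, -0.01252107, -0.11911123,  0.53673697],
       [ 0.11922432, -0.0087088 , -0.99282915,  0.91339001],
       [ 0.        ,  0.      
[... 298 characters left out ...]
9101, -0.36947743, -0.87643285,  0.32514666],
       [ 0.5502498 ,  0.68221244, -0.48146791,  0.51642806],
       [ 0.        ,  0.        ,  0.        ,  1.        ]])}
wrist {'mtx': array([[371.64829954,   0.        , 320.74152166],
       [  0.        , 371.64829954, 237.72146817],
       [  0.        ,   0.        ,   1.        ]]), 'tool_from_camera': array([[ 8.85121612e-04, -9.51331073e-01, -3.08169444e-01,
         8.40595509e-02],
       [ 9.99999455e-01,  6.71447068e-04,  7.99406546e-04,
         5.98891451e-04],
       [-5.53580818e-04, -3.08169983e-01,  9.51331149e-01,
        -1.58586801e-01],
       [ 0.00000000e+00,  0.00000000e+00,  0.00000000e+00,
         1.00000000e+00]])}
```

View pics/top0.png

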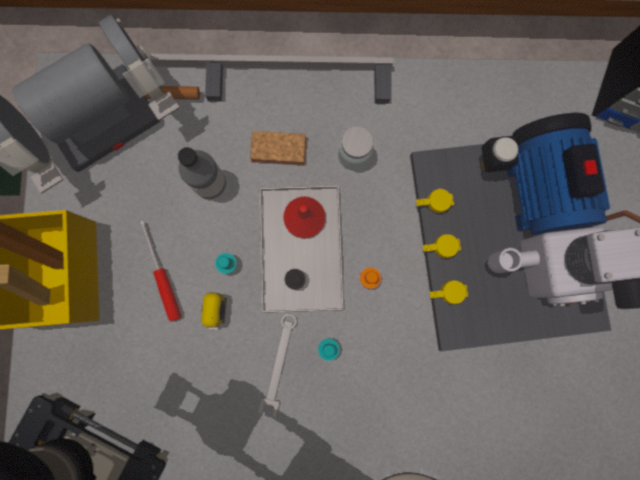

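View pics/side0.png

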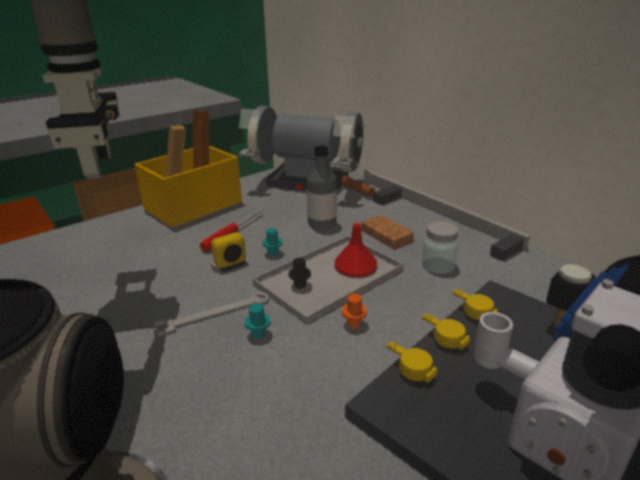

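Top view: black stopper at (295,279), filler mouth at (509,261), caps near (455,292), mid (447,246), far (441,201), tabs pointing left (+y). Side view: stopper (300,272), caps (417,365), (451,333), (480,307), filler (495,325).

```bash
cat > h.py <<'E'
import numpy as np,cv2
from scipy.spatial.transform import Rotation as R
def plane(f,uv,z):
    T=f["camera_from_world"];K=f["mtx"]
    d=T[:3,:3].T@np.linalg.solve(K,[uv[0],uv[1],1.]);c=-T[:3,:3].T@T[:3,3]
    return c+d*(z-c[2])/d[2]
def proj(f,p):
    T=f["camera_from_world"];q=f["mtx"]@(T[:3,:3]@np.array(p)+T[:3,3]);return q[:2]/q[2]
def wproj(f,s,p):
    X=f["tool_from_camera"];t=R.from_quat(s["eef_rot"]).inv().apply(np.array(p)-s["ee_pos"])
    c=X[:3,:3].T@(t-X[:3,3]);th=np.arctan2(np.hypot(c[0],c[1]),c[2]);n=c[:2]/np.hypot(*c[:2])
    return f["mtx"][:2,2]+f["mtx"][0,0]*th*n
def wplane(f,s,uv,z):
    X=f["tool_from_camera"];d=(np.array(uv)-f["mtx"][:2,2])/f["mtx"][0,0];th=np.hypot(*d)
    c=np.r_[d/th*np.sin(th),np.cos(th)];Rw=R.from_quat(s["eef_rot"])
    o=Rw.apply(X[:3,3])+s["ee_pos"];v=Rw.apply(X[:3,:3]@c);return o+v*(z-o[2])/v[2]
def tool(s,p):  # shift in tool axes, mm
    return R.from_quat(s["eef_rot"]).inv().apply(np.array(p)-s["ee_pos"])*1000
def blobs(m,amin):
    n,l,st,c=cv2.connectedComponentsWithStats(m.astype(np.uint8))
    return [(l==i,c[i],st[i]) for i in range(1,n) if st[i,4]>amin]
E
python3 - <<'E'
import pickle,cv2,numpy as np
from h import *
s,d=pickle.load(open("f0.pkl","rb"));f=d["top"];im=f["pixels"]
hsv=cv2.cvtColor(im,cv2.COLOR_RGB2HSV)
Y=(abs(hsv[...,0].astype(int)-29)<6)&(hsv[...,1]>150)&(hsv[...,2]>90);Y[:,:380]=0
for m,c,st in blobs(Y,60):
    D=cv2.distanceTransform(m.astype(np.uint8),cv2.DIST_L2,5);rr=D.max();w=np.argwhere(D>rr-0.8).mean(0)[::-1]
    yy,xx=np.nonzero(m);t=np.hypot(xx-w[0],yy-w[1])>rr+2.5;far=t&(xx<w[0])
    tc=np.array([xx[far].mean(),yy[far].mean()])
    print("cap",w,rr,plane(f,w,.050).round(4),"tab",tc,plane(f,tc,.052).round(4),st)
g=cv2.cvtColor(im,cv2.COLOR_RGB2GRAY)
B=(g<60);B[:,:270]=0;B[:,320:]=0;B[:262]=0;B[300:]=0
for m,c,st in blobs(B,40): print("stop",c,st,plane(f,c,.045))
fs=d["side"];gs=cv2.cvtColor(fs["pixels"],cv2.COLOR_RGB2GRAY)
B=gs<50;B[:,:285]=0;B[:,316:]=0;B[:250]=0;B[295:]=0
for m,c,st in blobs(B,40): print("stop side",c,st,plane(fs,c,.035))
a=cv2.resize(im[230:300,470:560],None,fx=6,fy=6,interpolation=cv2.INTER_CUBIC)
b=cv2.resize(d["side"]["pixels"][300:380,380:530],None,fx=4,fy=4,interpolation=cv2.INTER_CUBIC)
o=np.zeros((760,600,3),np.uint8);o[:420,:540]=a;o[430:750,:600]=b
cv2.imwrite("pics/crop.png",cv2.resize(o,None,fx=.78,fy=.78)[:,:,::-1])
E
```

```text
cap [439.71428571 200.        ] 11.199999 [ 0.6284 -0.0579  0.05  ] tab [421.25    201.65625] [ 0.6242 -0.0213  0.052 ] [416 189  38  23 532]
cap [446.5 245.5] 10.984499 [ 0.5392 -0.0693  0.05  ] tab [428.26760563 247.35211268] [ 0.5349 -0.0336  0.052 ] [423 234  38  24 548]
cap [453.5 292. ] 11.7876 [ 0.4501 -0.0809  0.05  ] tab [434.58064516 294.        ] [ 0.4458 -0.0442  0.052 ] [430 280  38  24 556]
stop [294.79285714 278.90714286] [286 270  19  19 280] [0.47168781 0.22188279 0.045     ]
stop side [299.17560976 273.16585366] [290 258  20  31 410] [0.46918878 0.21903945 0.035     ]
```

View pics/crop.png

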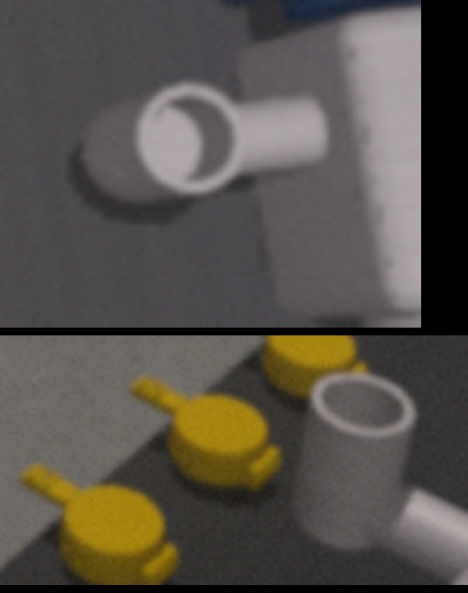

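View pics/wrist0.png

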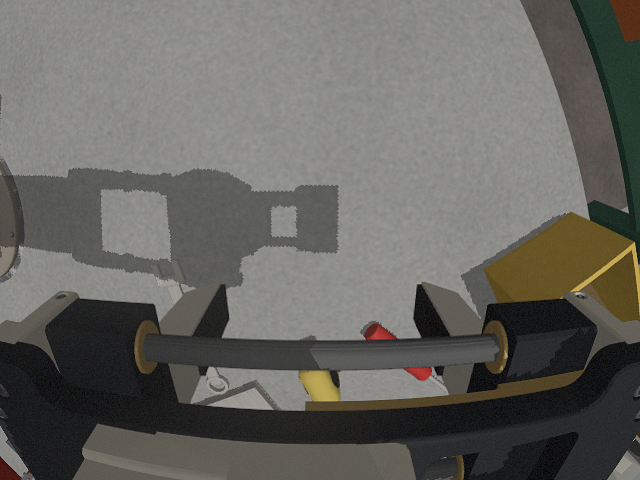

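Crop: filler rim in top view about (510.2,259.5), in side view about (496.3,322). The wrist view sees mostly empty bench ahead of the fingers.

Run:
```python
import pickle
from h import *
s,d=pickle.load(open("f0.pkl","rb"));t=d["top"];v=d["side"]
def tri(a,b):
    P=[f["mtx"]@f["camera_from_world"][:3] for f in (t,v)]
    X=cv2.triangulatePoints(P[0],P[1],np.array(a,float),np.array(b,float)).ravel();return (X[:3]/X[3]).round(4)
print("filler",plane(t,(510.2,259.5),.135),plane(v,(496.3,322),.135),tri((510.2,259.5),(496.3,322)))
print("white lid",tri((504,151),(575,272)))
print("stop",tri((294.8,278.9),(299.2,273.2)))
# side cap check
for c,p in zip("nmf",[(.4501,-.0809),(.5392,-.0693),(.6284,-.0579)]): print(c,proj(v,(*p,.052)))
# rim fit in top view
g=cv2.cvtColor(t["pixels"],cv2.COLOR_RGB2GRAY);a=cv2.resize(g[235:285,485:535],None,fx=8,fy=8,interpolation=cv2.INTER_CUBIC)
h=cv2.HoughCircles(cv2.GaussianBlur(a,(0,0),4),cv2.HOUGH_GRADIENT,1,20,param1=60,param2=15,minRadius=55,maxRadius=120)
print(None if h is None else h[0][:4]/8+[484.5,234.5,0])
print(np.degrees(np.arctan2(*R.from_quat(s["eef_rot"]).apply([1,0,0])[1::-1])))
print("tool shift to above stopper (TCP z .13)",tool(s,(.4705,.221,.13)))
```

```text
filler [ 0.50516702 -0.15664466  0.135     ] [ 0.50571949 -0.15742849  0.135     ] [ 0.5055 -0.1571  0.1347]
white lid [ 0.7047 -0.1577  0.1268]
stop [0.4721 0.2226 0.032 ]
n [415.65517846 358.62212228]
m [449.88847773 328.05932454]
f [479.37616293 301.89276063]
None
153.8838815641349
tool shift to above stopper (TCP z .13) [-325.28430237 -118.90255587   96.14667512]
```

Call:
arm_command(motion=[[[-0.96,-0.352,0.12],0.157,0],[[-0.96,-0.352,0.12],0.157,0],[[-0.96,-0.352,0.12],0.157,0],[[-0.96,-0.352,0.12],0.157,0],[[-0.96,-0.352,0.12],0.157,0],[[-0.96,-0.352,0.12],0.157,0],[[-0.96,-0.352,0.12],0.157,0],[[-0.96,-0.352,0.12],0.157,0],[[-0.96,-0.352,0.12],0.157,0]])

```text
clock: 1.05
ee_pos: [0.4076, 0.2868, 0.1966]
eef_rot: [0.659, 0.752, -0.0, -0.0]
contact_force: [0.5, -0.3, -0.0]
opening: 1.0
gripper_force: 0.0
```

Run:
```python
from cell import r
from h import *
s=r.state();print(s["ee_pos"],np.degrees(np.arctan2(*R.from_quat(s["eef_rot"]).apply([1,0,0])[1::-1])))
print(tool(s,(.472,.222,.12))/250)
```

```text
[0.40764645 0.28681717 0.19658964] 97.51785858193945
[-0.29071195  0.22138871  0.30628663]
```

Call:
arm_command(motion=[[[-0.291,0.221,0.15],0,0],[[-0.291,0.221,0.15],0,0],[[-0.291,0.221,0.306],0,0],[[-0.291,0.221,0.306],0,0],[[-0.291,0.221,0.306],0,0]])

```text
clock: 1.55
ee_pos: [0.4713, 0.2222, 0.1204]
eef_rot: [0.659, 0.752, -0.001, -0.001]
contact_force: [-0.4, 0.6, 0.0]
opening: 0.997
gripper_force: 0.0
```

Run:
```python
from cell import r
from h import *
import pickle
s=r.state();f=r.grab_frame("wrist");pickle.dump((s,f),open("w1.pkl","wb"))
im=f["pixels"].copy()
print(s["ee_pos"],wproj(f,s,(.472,.222,.059)),wproj(f,s,(.472,.222,.033)))
cv2.imwrite("pics/w1.png",im[:,:,::-1])
```

```text
[0.47125812 0.22223673 0.12041485] [321.31435413 258.28667331] [321.34400488 244.90633391]
```

View pics/w1.png

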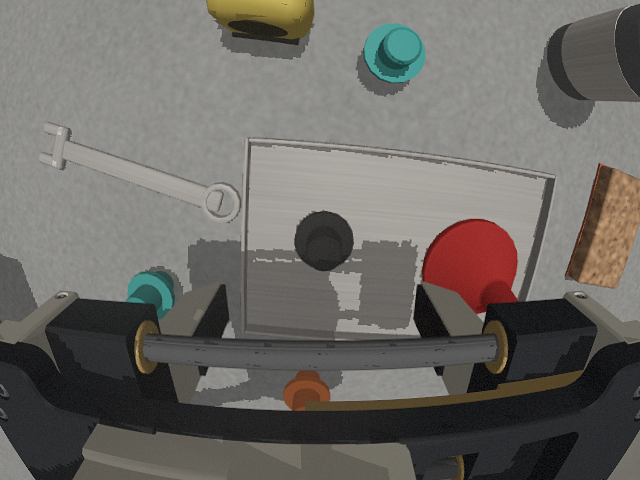

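Wrist view: stopper flange centred near (324,240), knob top near (325,245); funnel at right, clear of a half-open finger.

Run:
```python
from h import *
import pickle
s,f=pickle.load(open("w1.pkl","rb"));g=cv2.cvtColor(f["pixels"],cv2.COLOR_RGB2GRAY)
for th in (35,50,60):
    m=g<th;m[:,:285]=0;m[:,365:]=0;m[:200]=0;m[275:]=0
    for b,c,st in blobs(m,100):
        p=[tuple(x) for x in [(st[0]+st[2]/2-.5,st[1]+st[3]/2-.5)]][0]
        print(th,c,st,p,wplane(f,s,p,.030),wplane(f,s,p,.059))
p=wplane(f,s,(324,240),.030);print(tool(s,p)/250)
```

```text
50 [326.38483146 247.37359551] [ 298  217   55   54 1424] (np.float64(325.0), np.float64(243.5)) [0.47456118 0.22235748 0.03      ] [0.47298129 0.23212946 0.059     ]
60 [323.51064625 240.35636907] [ 295  211   58   60 2677] (np.float64(323.5), np.float64(240.5)) [0.47321011 0.22443551 0.03      ] [0.47178757 0.23396547 0.059     ]
[0.00919466 0.01090754 0.36164137]
```

Call:
arm_command(motion=[[[0.0055,0.004,0.1],0,110],[[0.0055,0.004,0.15],0,110],[[0.0055,0.004,0.22],0,110],[[0.0055,0.004,0.28],0,110],[[0.0055,0.004,0.32],0,110],[[0.0055,0.004,0.328],0,110],[[0.0055,0.004,0.328],0,110],[[0.0055,0.004,0.328],0,110]], squeeze=20)

```text
clock: 2.4
ee_pos: [0.4733, 0.2235, 0.0391]
eef_rot: [0.66, 0.751, 0.001, 0.0]
contact_force: [-0.2, -0.1, 0.1]
opening: 0.567
gripper_force: 0.0
```

Call:
arm_command(motion=[[[0,0,0],0,200],[[0,0,0],0,255],[[0,0,0],0,255],[[0,0,0],0,255],[[0,0,0],0,255],[[0,0,0],0,255]], squeeze=20)

```text
clock: 3.0
ee_pos: [0.4729, 0.2232, 0.0384]
eef_rot: [0.66, 0.751, 0.0, 0.0]
contact_force: [-0.6, 0.3, 2.0]
opening: 0.258
gripper_force: 20.0
```

Call:
arm_command(motion=[[[0,0,-0.08],0,255],[[0,0,-0.2],0,255],[[0,0,-0.35],0,255],[[0,0,-0.5],0,255],[[-0.1,0,-0.648],0,255],[[-0.25,0,-0.648],0,255],[[-0.4,0,-0.648],0,255],[[-0.55,0,-0.648],0,255],[[-0.7,0,-0.648],0,255],[[-0.8,0,-0.648],0,255]])

```text
clock: 4.0
ee_pos: [0.4983, 0.0226, 0.2001]
eef_rot: [0.661, 0.751, -0.0, 0.0]
contact_force: [0.4, -0.8, -1.1]
opening: 0.256
gripper_force: 20.0
```

Run:
```python
from cell import r
from h import *
s=r.state();print(s["ee_pos"],s["opening"],s["gripper_force"],tool(s,(.5055,-.157,.2))/250)
```

```text
[0.49834991 0.02261427 0.20014671] 0.2564853315521483 20.000023679567676 [-0.7162774  -0.06280838  0.00081927]
```

Call:
arm_command(motion=[[[-0.15,-0.06,0],0,255],[[-0.3,-0.06,0],0,255],[[-0.45,-0.06,0],0,255],[[-0.6,-0.063,0],0,255],[[-0.69,-0.063,0],0,255],[[-0.716,-0.063,0],0,255],[[-0.716,-0.063,0],0,255],[[-0.716,-0.063,0],0,255],[[-0.716,-0.063,0],0,255]])

```text
clock: 4.9
ee_pos: [0.5056, -0.1534, 0.2002]
eef_rot: [0.66, 0.752, 0.0, -0.0]
contact_force: [-0.0, 0.1, 0.1]
opening: 0.251
gripper_force: 20.0
```

Run:
```python
from cell import r
from h import *
import pickle
s=r.state();d={n:r.grab_frame(n) for n in("top","side","wrist")};pickle.dump((s,d),open("f2.pkl","wb"))
print(s["ee_pos"])
w=d["wrist"]["pixels"][150:390,160:480];v=cv2.resize(d["side"]["pixels"][240:400,440:600],(400,400));t=cv2.resize(d["wrist"]["pixels"],(400,300))
o=np.zeros((400,800,3),np.uint8);o[:,:400]=v;o[:300,400:]=t
cv2.imwrite("pics/p2.png",o[:,:,::-1])
```

```text
[ 0.50563447 -0.15343361  0.20022045]
```

View pics/p2.png

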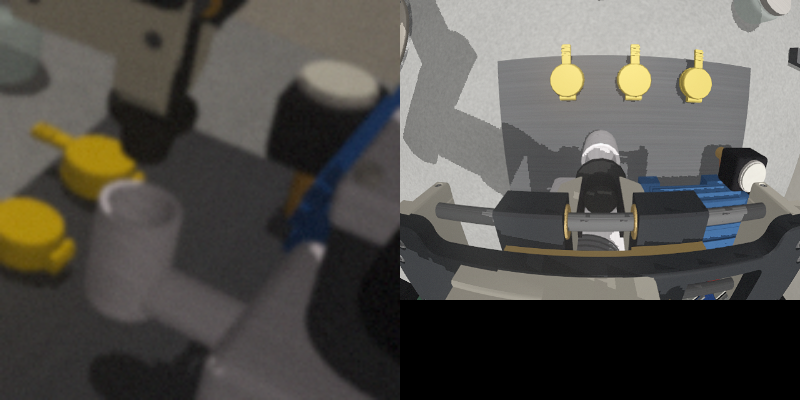

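Side crop: stopper held upright above and slightly behind the filler rim; wrist part: caps clear, stopper over the filler. Correct by about 3.6 mm and start the descent.

Call:
arm_command(motion=[[[-0.014,-0.002,0],0,255],[[-0.014,-0.002,0.05],0,255],[[-0.014,-0.002,0.1],0,255],[[-0.014,-0.002,0.12],0,255],[[-0.014,-0.002,0.13],0,255],[[-0.014,-0.002,0.14],0,255],[[-0.014,-0.002,0.15],0,255],[[-0.014,-0.002,0.15],0,255]])

```text
clock: 5.85
ee_pos: [0.5057, -0.1583, 0.1627]
eef_rot: [0.66, 0.751, 0.0, 0.0]
contact_force: [-0.4, -0.2, -0.8]
opening: 0.256
gripper_force: 20.0
```

Run:
```python
from cell import r
from h import *
import pickle
s=r.state();f=r.grab_frame("side");t=r.grab_frame("top")
print(s["ee_pos"],s["contact_force"])
o=np.zeros((400,800,3),np.uint8);o[:,:400]=cv2.resize(f["pixels"][270:370,450:550],(400,400),interpolation=2);o[:,400:]=cv2.resize(t["pixels"][210:310,460:560],(400,400),interpolation=2)
cv2.imwrite("pics/p3.png",np.clip(o.astype(int)*2,0,255).astype(np.uint8)[:,:,::-1])
```

```text
[ 0.50570135 -0.15825093  0.162695  ] [-0.42617086 -0.22179334 -0.78427671]
```

View pics/p3.png

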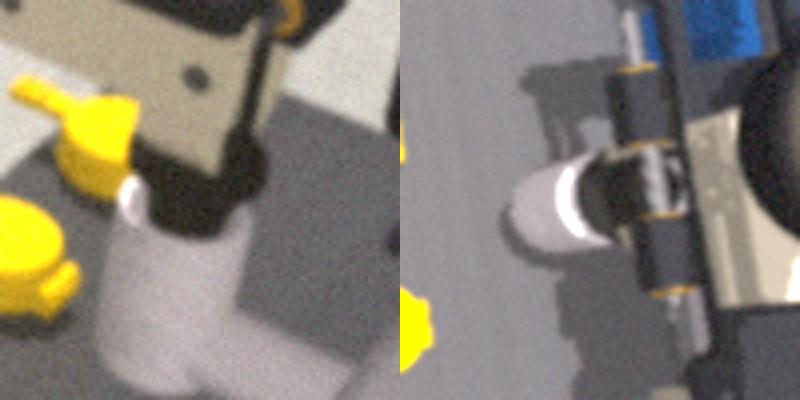

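The tip is inside the bore, roughly centred (side crop: rim centre ≈(183,205), stopper ≈(188,210)).

Call:
arm_command(motion=[[[0.003,0,0.015],0,255],[[0.003,0,0.03],0,255],[[0.003,0,0.045],0,255],[[0.003,0,0.055],0,255],[[0.003,0,0.06],0,255],[[0.003,0,0.065],0,255],[[0.003,0,0.068],0,255],[[0.003,0,0.068],0,255]])

```text
clock: 6.75
ee_pos: [0.5057, -0.1575, 0.1463]
eef_rot: [0.66, 0.751, 0.0, 0.0]
contact_force: [-1.8, 1.0, 5.3]
opening: 0.254
gripper_force: 20.0
```

Seated (z as predicted, 5 N upward). Release and rise.

Call:
arm_command(motion=[[[0,0,0],0,150],[[0,0,0],0,120],[[0,0,0],0,100],[[0,0,0],0,100],[[0,0,-0.05],0,100],[[0,0,-0.15],0,100],[[0,0,-0.25],0,100],[[0.15,0,-0.25],0,180],[[0.3,0,-0.25],0,255],[[0.36,0,-0.25],0,255]])

```text
clock: 7.75
ee_pos: [0.4934, -0.0659, 0.2084]
eef_rot: [0.66, 0.752, 0.0, -0.0]
contact_force: [-0.0, -0.9, -0.3]
opening: 0.397
gripper_force: 0.0
```

Run:
```python
from cell import r
from h import *
import pickle
s=r.state();d={n:r.grab_frame(n) for n in("top","side","wrist")};pickle.dump((s,d),open("f4.pkl","wb"))
print(s["ee_pos"],s["opening"])
f=d["side"]
for z in(.135,.167):print(proj(f,(.5055,-.157,z)))
w=d["wrist"];im=w["pixels"];hsv=cv2.cvtColor(im,cv2.COLOR_RGB2HSV)
Y=(abs(hsv[...,0].astype(int)-29)<6)&(hsv[...,1]>120)&(hsv[...,2]>90)
for m,c,st in blobs(Y,300):
    D=cv2.distanceTransform(m.astype(np.uint8),cv2.DIST_L2,5);q=np.argwhere(D>D.max()-.8).mean(0)[::-1]
    print(q,D.max(),st,wplane(w,s,q,.050))
o=np.zeros((400,800,3),np.uint8);o[:,:400]=cv2.resize(f["pixels"][270:370,450:550],(400,400),interpolation=2);o[:300,400:]=cv2.resize(im,(400,300))
cv2.imwrite("pics/p4.png",np.clip(o.astype(int)*1.6,0,255).astype(np.uint8)[:,:,::-1])
for p in[(.4501,-.0809),(.5392,-.0693),(.6284,-.0579)]:print("cap",tool(s,(*p,.065))/250)
```

```text
[ 0.49343496 -0.06589178  0.20835411] 0.39699843974574295
[495.9048011 321.9046735]
[500.00794218 301.3449023 ]
[271.         220.54545455] 18.781397 [ 247  174   51   79 2331] [ 0.45021705 -0.07344848  0.05      ]
[371.5 222.9] 21.172096 [ 346  174   51   79 2386] [ 0.53917776 -0.06390735  0.05      ]
[465.         226.71428571] 20.590696 [ 438  177   49   75 2198] [ 0.62846166 -0.0552191   0.05      ]
cap [-0.037509   -0.17965655  0.57338787]
cap [-0.03772659  0.17975112  0.57338428]
cap [-0.03878929  0.53945164  0.57338   ]
```

View pics/p4.png

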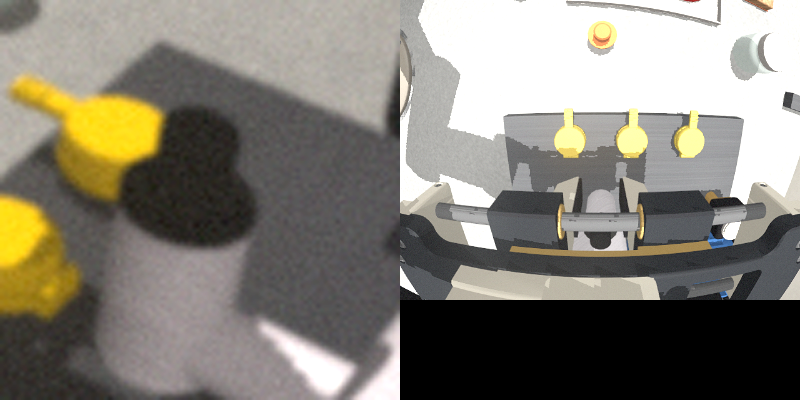

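Stopper sits upright with its flange on the rim, released. Now the near bolt.

Call:
arm_command(motion=[[[-0.03,-0.1,0.1],0,255],[[-0.03,-0.181,0.25],0,255],[[-0.03,-0.181,0.4],0,255],[[-0.03,-0.181,0.52],0,255],[[-0.03,-0.181,0.58],0,255],[[-0.03,-0.181,0.6],0,255],[[-0.03,-0.181,0.6],0,255],[[-0.03,-0.181,0.6],0,255]])

```text
clock: 8.7
ee_pos: [0.4509, -0.0822, 0.0589]
eef_rot: [0.66, 0.751, 0.0, 0.001]
contact_force: [0.6, -0.6, -0.0]
opening: 0.007
gripper_force: 0.0
```

Call:
arm_command(motion=[[[0,0,0.012],0,255],[[0,0,0.024],0,255],[[0,0,0.032],0,255],[[0,0,0.036],0,255],[[0,0,0.036],0,255]])

```text
clock: 9.2
ee_pos: [0.4506, -0.0816, 0.0494]
eef_rot: [0.66, 0.751, 0.0, 0.001]
contact_force: [0.6, -0.5, 1.4]
opening: 0.008
gripper_force: 0.9
```

Call:
arm_command(motion=[[[0,0,0.004],0,255],[[0,0,0.004],0,255]])

```text
clock: 9.4
ee_pos: [0.4506, -0.0816, 0.0483]
eef_rot: [0.66, 0.751, 0.0, 0.0]
contact_force: [1.1, 0.3, 2.7]
opening: 0.006
gripper_force: 1.3
```

Call:
arm_command(motion=[[[0,0,0.004],0,255],[[0,0,0.004],0,255]])

```text
clock: 9.6
ee_pos: [0.4504, -0.0815, 0.0472]
eef_rot: [0.66, 0.751, 0.0, 0.0]
contact_force: [0.3, -0.7, 3.0]
opening: 0.003
gripper_force: 1.4
```

Call:
arm_command(motion=[[[0,0,0.004],0,255],[[0,0,0.004],0,255]])

```text
clock: 9.8
ee_pos: [0.4503, -0.0815, 0.0462]
eef_rot: [0.66, 0.751, 0.0, 0.0]
contact_force: [1.9, -1.2, 3.4]
opening: 0.008
gripper_force: 1.4
```

Sinking at about 3 N: the near bolt looks loose. Push it firmly to the stop.

Call:
arm_command(motion=[[[0,0,0.006],0,255],[[0,0,0.01],0,255],[[0,0,0.014],0,255],[[0,0,0.014],0,255]])

```text
clock: 10.2
ee_pos: [0.4504, -0.0813, 0.0445]
eef_rot: [0.66, 0.751, 0.0, 0.001]
contact_force: [-3.7, 3.1, 26.0]
opening: 0.008
gripper_force: 13.1
```

Call:
arm_command(motion=[[[0,0,-0.05],0,255],[[0,0,-0.14],0,255],[[0.003,0.15,-0.14],0,255],[[0.003,0.3,-0.14],0,255],[[0.003,0.36,-0.14],0,255],[[0.003,0.36,-0.1],0,255],[[0.003,0.36,-0.06],0,255],[[0.003,0.36,-0.045],0,255],[[0.003,0.36,-0.045],0,255]])

```text
clock: 11.1
ee_pos: [0.5375, -0.069, 0.0529]
eef_rot: [0.66, 0.751, -0.001, -0.002]
contact_force: [-0.3, 0.5, 0.2]
opening: 0.006
gripper_force: 0.0
```

Call:
arm_command(motion=[[[0,0,0.008],0,255],[[0,0,0.012],0,255],[[0,0,0.012],0,255]])

```text
clock: 11.4
ee_pos: [0.539, -0.0693, 0.0518]
eef_rot: [0.66, 0.751, -0.0, 0.0]
contact_force: [-3.1, 0.2, 5.9]
opening: 0.004
gripper_force: 2.9
```

Call:
arm_command(motion=[[[0,0,0.003],0,255],[[0,0,0.006],0,255],[[0,0,0.006],0,255]])

```text
clock: 11.7
ee_pos: [0.5391, -0.0692, 0.0513]
eef_rot: [0.66, 0.751, 0.0, 0.0]
contact_force: [-5.6, 1.6, 15.0]
opening: 0.006
gripper_force: 7.3
```

Call:
arm_command(motion=[[[0,0,-0.05],0,255],[[0,0,-0.1],0,255],[[0,0.15,-0.1],0,255],[[0,0.3,-0.1],0,255],[[0,0.36,-0.1],0,255],[[0,0.36,-0.06],0,255],[[0,0.36,-0.03],0,255],[[0,0.36,-0.012],0,255],[[0,0.36,-0.012],0,255]])

```text
clock: 12.6
ee_pos: [0.6272, -0.0577, 0.0522]
eef_rot: [0.66, 0.751, -0.0, -0.001]
contact_force: [0.5, -0.1, 0.3]
opening: 0.006
gripper_force: 0.0
```

Call:
arm_command(motion=[[[0,0,0.006],0,255],[[0,0,0.012],0,255],[[0,0,0.012],0,255]])

```text
clock: 12.9
ee_pos: [0.6277, -0.0576, 0.0514]
eef_rot: [0.66, 0.751, -0.0, -0.0]
contact_force: [-6.3, 1.4, 14.2]
opening: 0.007
gripper_force: 6.9
```

Mid and far are tight (14–15 N within 1 mm); near is loose. Go above the near tab and check.

Call:
arm_command(motion=[[[0,0,-0.1],0,255],[[0,0,-0.28],0,255],[[0.05,-0.15,-0.28],0,170],[[0.1,-0.3,-0.28],0,170],[[0.163,-0.45,-0.28],0,170],[[0.163,-0.6,-0.28],0,170],[[0.163,-0.7,-0.28],0,170],[[0.163,-0.72,-0.28],0,170],[[0.163,-0.72,-0.28],0,170],[[0.163,-0.72,-0.28],0,170]])

```text
clock: 13.9
ee_pos: [0.4461, -0.0406, 0.1197]
eef_rot: [0.66, 0.751, 0.0, 0.001]
contact_force: [0.2, -0.4, 0.6]
opening: 0.331
gripper_force: 0.0
```

Run:
```python
from cell import r
from h import *
import pickle
s=r.state();d={n:r.grab_frame(n) for n in("side","wrist")};pickle.dump((s,d),open("f5.pkl","wb"))
print(s["ee_pos"],s["opening"],np.degrees(np.arctan2(*R.from_quat(s["eef_rot"]).apply([1,0,0])[1::-1])))
w=d["wrist"];im=w["pixels"];hsv=cv2.cvtColor(im,cv2.COLOR_RGB2HSV)
Y=(abs(hsv[...,0].astype(int)-29)<7)&(hsv[...,1]>120)&(hsv[...,2]>80)
for m,c,st in blobs(Y,300):
    yy,xx=np.nonzero(m); top=yy<yy.min()+35; q=(xx[top].mean(),yy.min())
    print(st,"tab end",q,wplane(w,s,q,.0455),wplane(w,s,q,.052))
for y in(36,41,48):
    p=np.array([.4502,-.0812,.0455])+np.array([-.128,.9918,0])*y/1000;print(y,p.round(4),wproj(w,s,p))
o=np.zeros((480,800,3),np.uint8);o[:360,:480]=cv2.resize(im,(480,360));o[:320,480:]=cv2.resize(d["side"]["pixels"][280:400,370:490],(320,320),interpolation=2)
cv2.imwrite("pics/p5.png",o[:,:,::-1])
```

```text
[ 0.44606255 -0.04058652  0.11971039] 0.3314222749701819 97.34175018084787
[ 289  238   64   92 3743] tab end (np.float64(319.7086280056577), np.int64(238)) [ 0.44478566 -0.03166613  0.0455    ] [ 0.44452537 -0.029568    0.052     ]
[ 410  240   63   67 2505] tab end (np.float64(448.3102961918195), np.int64(240)) [ 0.53259793 -0.02177073  0.0455    ] [ 0.5298854  -0.01994893  0.052     ]
[ 514  240   55   83 2816] tab end (np.float64(550.3029871977241), np.int64(240)) [ 0.61861429 -0.01081687  0.0455    ] [ 0.61349968 -0.00930097  0.052     ]
36 [ 0.4456 -0.0455  0.0455] [318.26664429 257.59207033]
41 [ 0.445  -0.0405  0.0455] [318.25488131 250.5876521 ]
48 [ 0.4441 -0.0336  0.0455] [318.23916416 240.61889316]
```

View pics/p5.png

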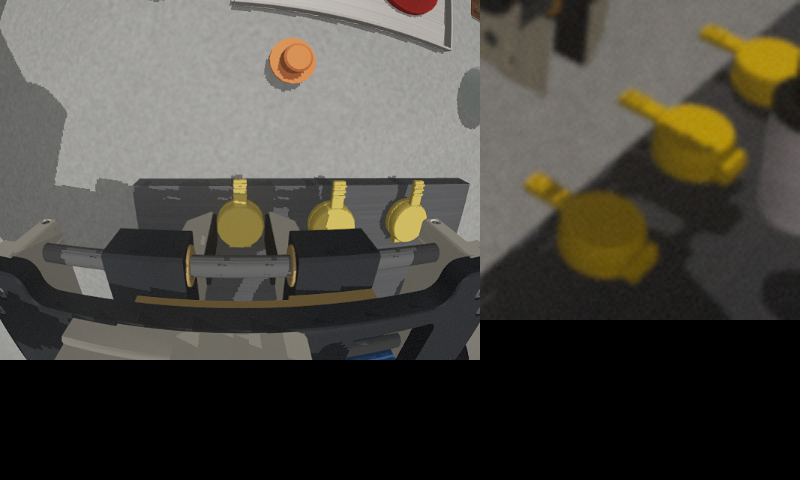

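Caps as expected: the near one lower, tab seen at (319.7,238) against predicted (318,240.6). Descend and grip gently.

Call:
arm_command(motion=[[[0.003,-0.003,0.1],0,170],[[0.003,-0.003,0.2],0,170],[[0.003,-0.003,0.27],0,170],[[0.003,-0.003,0.32],0,170],[[0.003,-0.003,0.34],0,170],[[0.003,-0.003,0.349],0,170],[[0.003,-0.003,0.349],0,170],[[0.003,-0.003,0.349],0,170]], squeeze=8)

```text
clock: 14.8
ee_pos: [0.4445, -0.0397, 0.0327]
eef_rot: [0.66, 0.751, 0.0, 0.0]
contact_force: [-0.8, -0.8, -0.0]
opening: 0.333
gripper_force: 0.0
```

Call:
arm_command(motion=[[[0,0,0],0,200],[[0,0,0],0,220],[[0,0,0],0,255],[[0,0,0],0,255],[[0,0,0],0,255]], squeeze=8)

```text
clock: 15.3
ee_pos: [0.4449, -0.0396, 0.0325]
eef_rot: [0.66, 0.751, 0.001, 0.001]
contact_force: [3.9, 1.9, 0.2]
opening: 0.132
gripper_force: 8.0
```

Call:
arm_command(motion=[[[-0.002,0.002,-0.012],0,255],[[-0.004,0.002,-0.023],0,255],[[-0.007,0.002,-0.034],0,255],[[-0.01,0.002,-0.045],0,255],[[-0.01,0.002,-0.045],0,255]])

```text
clock: 15.8
ee_pos: [0.4452, -0.0424, 0.0439]
eef_rot: [0.66, 0.751, 0.0, 0.0]
contact_force: [4.0, 1.1, -0.3]
opening: 0.128
gripper_force: 8.0
```

Call:
arm_command(motion=[[[-0.004,0,-0.011],0,255],[[-0.008,0,-0.022],0,255],[[-0.013,0,-0.033],0,255],[[-0.018,0,-0.043],0,255],[[-0.03,0,-0.063],0,255],[[-0.043,0,-0.082],0,255],[[-0.058,0,-0.1],0,255],[[-0.075,0,-0.116],0,255],[[-0.075,0,-0.116],0,255]])

```text
clock: 16.7
ee_pos: [0.4475, -0.061, 0.0729]
eef_rot: [0.66, 0.751, 0.0, 0.0]
contact_force: [5.7, 1.3, 0.1]
opening: 0.129
gripper_force: 8.0
```

Call:
arm_command(motion=[[[-0.009,0.002,-0.008],0,255],[[-0.018,0.003,-0.015],0,255],[[-0.028,0.003,-0.022],0,255],[[-0.037,0.003,-0.029],0,255],[[-0.047,0.003,-0.035],0,255],[[-0.057,0.003,-0.04],0,255],[[-0.078,0.003,-0.05],0,255],[[-0.09,0.003,-0.054],0,255],[[-0.09,0.003,-0.054],0,255],[[-0.09,0.003,-0.054],0,255]])

```text
clock: 17.7
ee_pos: [0.4507, -0.083, 0.086]
eef_rot: [0.66, 0.751, -0.0, -0.0]
contact_force: [1.5, 0.7, 0.3]
opening: 0.13
gripper_force: 8.0
```

Run:
```python
from cell import r
from h import *
s=r.state();f=r.grab_frame("side");w=r.grab_frame("wrist")
print(s["ee_pos"],s["contact_force"],s["opening"],s["gripper_force"])
o=np.zeros((480,800,3),np.uint8);o[:360,:480]=cv2.resize(w["pixels"],(480,360));o[:400,400:]=cv2.resize(f["pixels"][270:390,380:500],(400,400),interpolation=2)
cv2.imwrite("pics/p6.png",np.clip(o.astype(int)*1.4,0,255).astype(np.uint8)[:,:,::-1])
```

```text
[ 0.45069467 -0.08299     0.08600157] [1.51355871 0.66234167 0.25295427] 0.13002992435311292 7.999120205640793
```

View pics/p6.png

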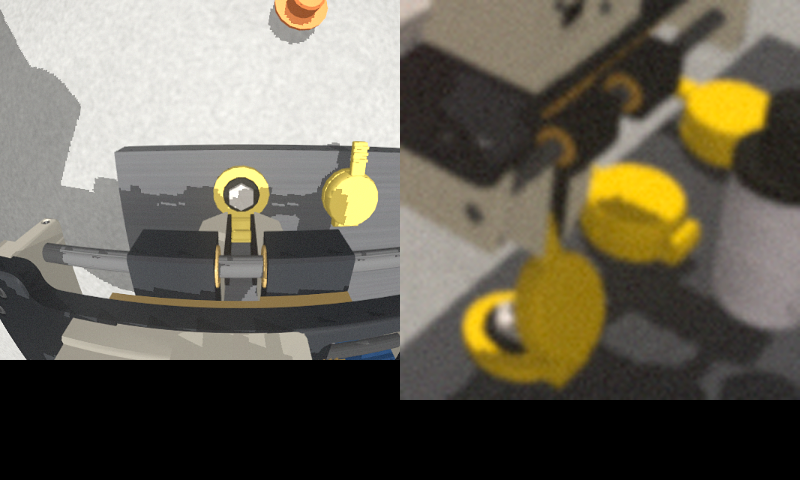

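The near cap is open about 60° with its tab held and the bolt head showing at (240,195). The other two caps are shut and the forces are near zero.

```bash
python3 -c "
from cell import r
print(r.hand_in())"
```

```text
the job is handed in; nothing more can be done
None
```

I handed the job in at about 18 s: the black stopper is home in the filler and released, and all three bolts were tapped from near to far. The near one was loose and went right down, and its cap is held open by the tab at about 60°. The other two caps are shut; I did not re-measure the near bolt's height after opening its cap, but the vertical force readings while lifting stayed under 1 N.

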